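# Hold a spring clip gaping over the edge of the wide pattern card

## Robot

A 6-joint arm with a two-finger parallel gripper is mounted at the origin on the work surface. World frame = base frame: x ahead of the robot, y to its left, z up, the work surface at z = 0. Lengths are in mm, angles in rad, forces in N, time in s.
With the tool pointing down it reaches from about 350 to 975 mm from the base axis. Payload 7.1 kg.
Tool frame: the origin (TCP) lies at the very end of the fingers, on their centre line; the grasp point (between the pads) lies 19 mm behind it; y points along the fingers, x is the direction in which the jaws open and shut, and the axes are right-handed (so a half turn about y gives the same grasp; the last joint's range is limited). The gripper opens to 88 mm and grips with 3 to 60 N. Pads are 20 mm wide; open, the fingers measure 115 mm over their backs; the gripper's body (75 mm by 178 mm) begins 61 mm behind the grasp point.
Start: joints at [1.217, 0.423, 1.63, -0, 1.089, -0.019], TCP at [205.331, 590.292, 222.675] pointing down, gripper open.
Joint ranges: [-3, 3], [-0.9, 2.11], [0.09, 2.58], [-1.31, 4.45], [0.11, 2.69], [-2.54, 2.54]. Speed limits (rad/s): [2.39, 2.39, 3.01, 3.14, 3.14, 3.14].

## Interface

Orientations are given as a rotation vector (axis times angle).
In Python, from workcell import ctrl gives the robot as it stands. The module is installed in compiled form; this text tells all that it offers.
- The arm moves only by the tool carry_out, never from a script. Its arguments are lists of equal length, an entry for each row: "delta_pos": the shift along the tool's x, y, z in cm, a list of three; "rotation": the turn, a rotation vector about the tool's x, y, z in rad, a list of three. In form: {"delta_pos": [[dx, dy, dz], ...], "rotation": [[wx, wy, wz], ...]}. A call has 1 to 12 rows; each row is the pose to reach, as a shift and turn from the pose commanded when the call began, along the tool's axes at that moment; what a row does not reach only later rows make up. A row lasts 1/12 s, in which the tool goes at most 41.7 mm and 7.16 degrees, less where a joint would pass 70% of its speed; a pose out of reach is approached as far as the arm can. A call with a gripper value outside its range is refused whole. "hand" is the closure in counts, from 0 (fully open) to 255 (shut), set as the call begins (left out, the last holds). The fingers move at their own pace and stop on an object; the grip force is fixed at half the most. Time passes only in rows, so rows that repeat a pose let the fingers close. It gives the time, the measured TCP pose, the force and the opening at its end, in the units of the state.
- ctrl.get_obs(): the state, without advancing time (a new reading comes with each control period).
- ctrl.get_image(name): name is "scene" or "side" or "wrist"; returns the picture (400x640x3 uint8, red, green, blue); there is no depth.
- ctrl.camera_info(name): a dict with "fov_y" (degrees; the focal length in pixels is half the picture's height over the tangent of half this angle, whatever the lens; pixels are square), "cx", "cy" (the principal point, pixels), "k1" (the pictures are not rectified: a ray, as slopes to the right and down, at radius r is drawn at 1 + k1 r^2 times it, then the intrinsics apply), "R" (3x3) and "t" (3): a world point X has camera coordinates R X + t; the wrist camera has in their place "T_tool_cam" (4x4, takes a point from camera to tool coordinates, whose origin is the TCP and whose axes are the tool frame's). Camera axes: x right, y down, z forward; pixel columns grow to the right and rows downward; lengths in mm; the calibration is good to about 2 mm. A picture is of the moment at which its call begins: read the wrist's pose just before it. camera_info takes no time and is no camera call.
- ctrl.close_job(): hands the job in, once; it reports no verdict.
The state is a dict: "t": time; "qpos": joint angles; "qvel": joint speeds; "joint_torque": joint torques, N m; "ee_pos": TCP position; "orientation": TCP orientation; "ft_force": force on the tool from outside, world axes, zero at the start; "moment": the same for the moment, N m; "width": finger opening in mm.
Only numpy, scipy, OpenCV 4.12 (cv2) and the standard library are available. Lean on these libraries where they do the work, as an engineer would, in place of code of your own. Each camera call takes 0.05 s, during which the arm holds its last target.

## Task

Squeeze the spring clip open, take it off its parking stand, and hold it gaping astride the middle of the wide card's top edge, one jaw in front of the card and one behind, both jaw tips well below the edge and neither touching the card, so that I can slip a drawing in before it bites. Finish like that, still squeezing the clip wide open and holding it still: do not let go. Do not ram the cards with the clip or the hand, and leave the glue bottle, tin and wood block where they are.

Things in the scene. Friction and masses are not known exactly. Their poses are not given: they have to be found in the camera images.
- clip: Spring clip of clothes-peg kind, 102 mm tall, 30 mm wide, about 90 g. Starts upright on the parking stand, jaws down and biting the tongue, two black flat tails up. Origin on the hinge pin, y along the pin, z up, x the way the jaws part. The frame belongs to the half on its -x side and so leans 0.22 rad when both tails are squeezed alike. Jaw tips are 48 mm below the pin, tail ends 54 mm above
- clip_tail_a (a point): middle of the pressing area on the outer face of the tail on the clip's -x side, 45 mm above the pin (tails are 30 mm wide along y and run 5 to 54 mm above the pin; they splay, 54 mm over their outer faces at the top at the start). Press the two tails together along x, 35 to 54 mm above the pin
- clip_tail_b (a point): the same point of the other tail, on the +x side
- clip_lever (a joint): opening angle, rad: 0 biting the 5 mm tongue, 0.44 fully squeezed against a stop. Pressing the tails together parts the jaws: about 9 N at first, 16 N at the stop; a grip of 20 N or more holds it there. At the stop the tails' outer faces are parallel, about 29 mm apart, and the jaw tips about 26 mm apart
- clip_jaw_a (a point): middle of the inner lower edge of the jaw on the clip's -x side (jaws 26 mm wide along y)
- clip_jaw_b (a point): the same point of the other jaw, on the +x side
- park: parking stand, fixed: dark wooden foot 70 x 130 x 20 mm with an upright steel tongue 5 mm thick (x), 110 mm long (y), top at 95 mm. Origin under the foot's centre, z up. At the start the clip's pin lies 26 mm above the tongue's top, its tips 22 mm below it, up to 25 mm along the tongue from its middle, hinge parallel to the tongue
- wide_card: the WIDE stiff brown card, 180 mm wide (y), 4 mm thick (x), standing upright and fixed in a wooden foot 60 x 200 x 25 mm; top edge 150 mm above the bench. Origin under the foot's centre, z up
- wide_card_edge (a point): middle of the wide card's top edge; x across the card, y along the edge, z up
- narrow_card: the other card, of the same make and height but only 90 mm wide, foot 60 x 110 x 25 mm; not to be used. The two cards may stand in either place, near one or far one
- glue: bystander: white bottle, diameter 52, height 110 mm, origin under its base
- tin: bystander: flat steel tin, diameter 66, height 50 mm, origin under its base
- block: bystander: wood block 90 x 45 x 28 mm lying flat, origin under its centre
Things that resemble listed ones, but are neither listed nor needed, are in the scene too. What is shaped like the park but blue is not meant.

How it is judged:
By the outcome, as a careful person would: the job done as asked, in the order asked, and still so for the second after the job is handed in, while the arm keeps its last pose, push and grip.
It also fails if it takes over 32 s, if anything falls off the work surface, if the arm or the gripper's body presses on something with over 40 N, if the wrist force passes 120 N, or if a joint passes its speed limit or range.

## Working session

There is one attempt and no reset: what is moved stays moved. The work goes in short steps, Python scripts to look and compute and a tool call to move; the robot and the scene stay as the last step left them, time stands still between calls to the robot, and variables do not carry over. Pictures are saved under pics/ and viewed, and the job is handed in when it is done.

Besides the shell and the picture viewer there is one more tool, called after "Call:" as name(argument=value, ...) on one line, values as JSON. carry_out: Moves the arm, as the interface text tells. Its arguments: {"type":"object","properties":{"delta_pos":{"type":"array","items":{"type":"array","items":{"type":"number"}}},"rotation":{"type":"array","items":{"type":"array","items":{"type":"number"}}},"hand":{"type":"number"}},"required":["delta_pos","rotation"]}

```bash
mkdir -p pics; python3 - <<'E'
from workcell import ctrl
import cv2,numpy as np
o=ctrl.get_obs();print({k:np.round(v,3).tolist() for k,v in o.items()})
for n in ["scene","side","wrist"]:
    im=ctrl.get_image(n);cv2.imwrite(f"pics/{n}0.png",im[:,:,::-1])
    print(n,{k:np.round(v,4).tolist() for k,v in ctrl.camera_info(n).items()})
E
```

```text
{'t': 0.0, 'qpos': [1.217, 0.424, 1.631, 0.0, 1.089, -0.019], 'qvel': [0.001, -0.0, 0.0, 0.001, 0.001, -0.001], 'joint_torque': [-0.0, -54.462, -27.366, 0.065, 0.023, -0.0], 'ee_pos': [205.158, 589.78, 221.908], 'orientation': [-1.35, -0.958, 0.96], 'ft_force': [0.059, 0.788, -0.15], 'moment': [0.036, -0.006, 0.017], 'width': 87.729}
scene {'fov_y': 43.6476, 'cx': 318.9019, 'cy': 191.457, 'k1': -0.0858, 'R': [[0.8104, 0.5859, 0.0022], [0.4356, -0.6001, -0.6709], [-0.3918, 0.5447, -0.7415]], 't': [-421.6926, -151.1446, 1462.2745]}
side {'fov_y': 47.2063, 'cx': 317.0541, 'cy': 199.2525, 'k1': -0.0817, 'R': [[0.973, -0.2304, 0.0157], [-0.1496, -0.6807, -0.7171], [0.1759, 0.6954, -0.6968]], 't': [-517.4557, 145.583, 1054.56]}
wrist {'fov_y': 61.4868, 'cx': 317.5027, 'cy': 195.7994, 'k1': -0.0307, 'T_tool_cam': [[1.0, -0.0007, 0.0012, -0.4194], [-0.0014, -0.2817, 0.9595, -161.7611], [-0.0003, -0.9595, -0.2817, 76.926], [0.0, 0.0, 0.0, 1.0]]}
```

View pics/scene0.png

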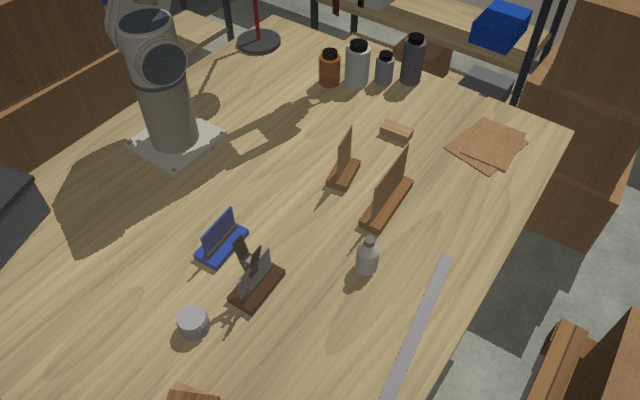

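View pics/side0.png

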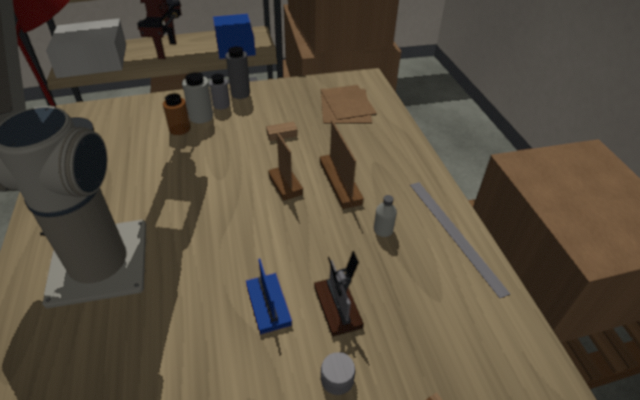

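View pics/wrist0.png

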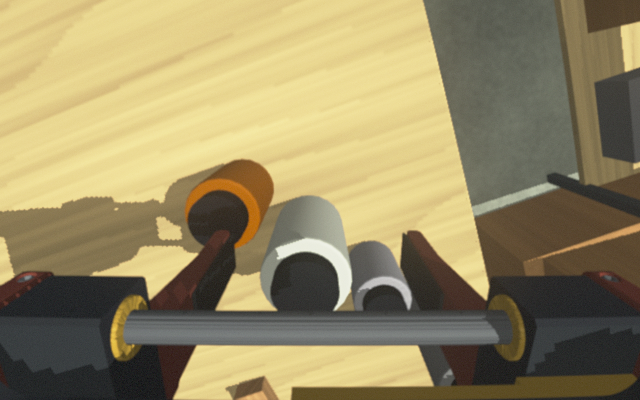

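```bash
python3 - <<'E'
import cv2
s=cv2.imread('pics/scene0.png');d=cv2.imread('pics/side0.png')
cv2.imwrite('pics/c1.png',cv2.resize(s[220:320,190:310],None,fx=6,fy=6,interpolation=cv2.INTER_CUBIC))
cv2.imwrite('pics/c2.png',cv2.resize(s[120:240,310:430],None,fx=5,fy=5,interpolation=cv2.INTER_CUBIC))
cv2.imwrite('pics/c3.png',cv2.resize(d[240:340,240:370],None,fx=6,fy=6,interpolation=cv2.INTER_CUBIC))
cv2.imwrite('pics/c4.png',cv2.resize(d[110:240,260:410],None,fx=5,fy=5,interpolation=cv2.INTER_CUBIC)[:600])
E
```

```text
(no output)
```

View pics/c1.png

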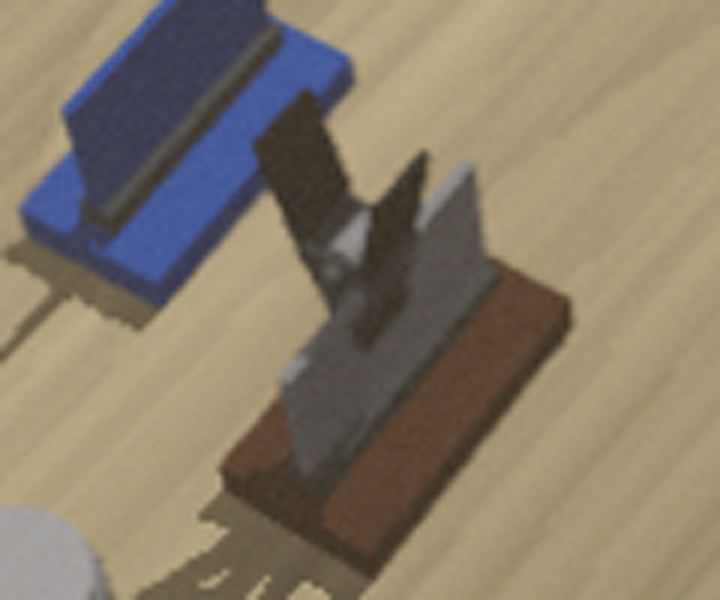

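View pics/c2.png

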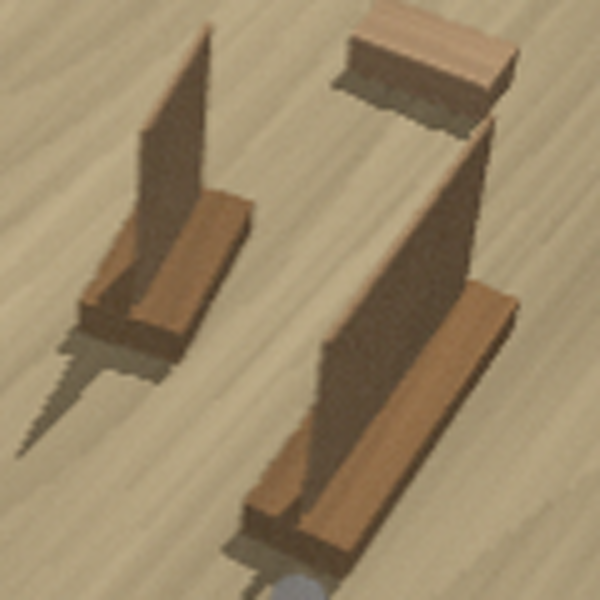

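View pics/c3.png

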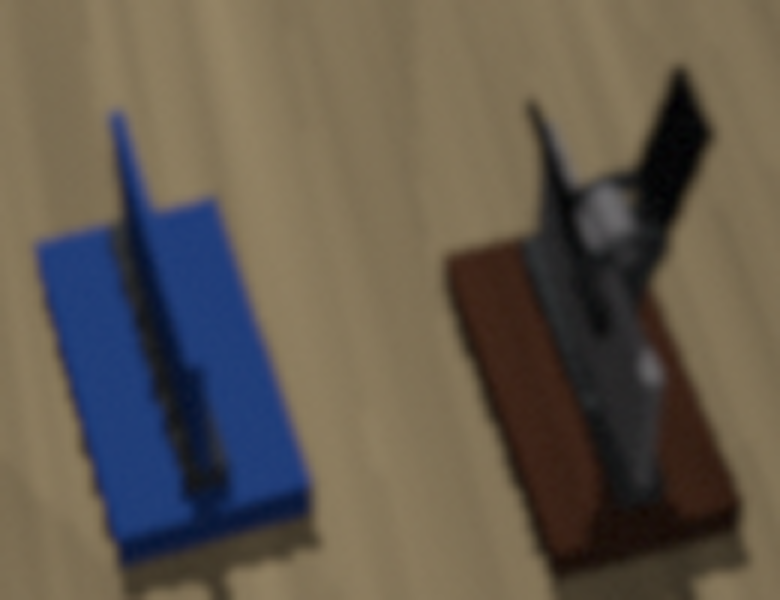

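View pics/c4.png

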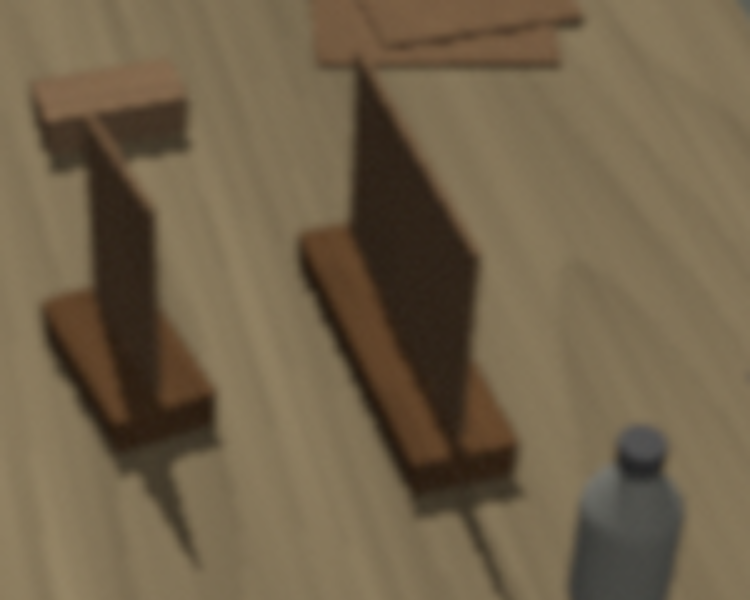

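```bash
cat > h.py <<'E'
import numpy as np
from workcell import ctrl
from scipy.spatial.transform import Rotation as Ro
def proj(P,ci):
    R=np.array(ci["R"]);t=np.array(ci["t"]);c=np.atleast_2d(P)@R.T+t
    f=200/np.tan(np.radians(ci["fov_y"]/2));s=c[:,:2]/c[:,2:];r2=(s**2).sum(1,keepdims=True)
    return s*(1+ci["k1"]*r2)*f+[ci["cx"],ci["cy"]]
def wci(obs,):
    ci=dict(ctrl.camera_info("wrist"));T=np.array(ci["T_tool_cam"])
    W=np.eye(4);W[:3,:3]=Ro.from_rotvec(obs["orientation"]).as_matrix();W[:3,3]=obs["ee_pos"]
    M=np.linalg.inv(W@T);ci["R"]=M[:3,:3];ci["t"]=M[:3,3];return ci
def rz(a):return Ro.from_euler('z',a).as_matrix()
E
cat > fit.py <<'E'
from h import *
from scipy.optimize import least_squares
A=ctrl.camera_info("scene");B=ctrl.camera_info("side")
def c(o,s,p):return np.array(o)+np.array(p)/s-0.5+0.5/s
def fit(obs,n=3):
    def res(p):
        return np.concatenate([ (proj(rz(p[2])@(np.array(m,float)+np.array([0,p[3] if k else 0,0]))+[p[0],p[1],0],ci)[0]-px) for ci,m,px,k in obs])
    r=least_squares(res,[500,100,0,0],loss='soft_l1');print(np.round(r.x,3));print(np.round(r.fun.reshape(-1,2),1).tolist());return r.x
s=lambda *p:c((190,220),6,p);d=lambda *p:c((240,240),6,p)
print("park");fit([(A,(-35,-65,20),s(222,470),0),(A,(35,-65,20),s(368,548),0),(A,(35,65,20),s(572,302),0),(A,(0,-55,95),s(288,378),0),(A,(0,55,95),s(470,165),0),
 (B,(-35,65,20),d(447,258),0),(B,(-35,-65,20),d(557,555),0),(B,(35,-65,20),d(738,500),0),(B,(0,-55,95),d(652,370),0),
 (A,(-27,-15,175),s(256,145),1),(A,(-27,15,175),s(312,92),1),(B,(27,15,175),d(680,68),1),(B,(27,-15,175),d(712,135),1)])
s=lambda *p:c((310,120),5,p);d=lambda *p:c((260,110),5,p)
print("card");fit([(A,(-30,-100,25),s(245,508),0),(A,(30,-100,25),s(347,548),0),(A,(30,100,25),s(518,303),0),(A,(0,-90,150),s(323,345),0),(A,(0,90,150),s(492,118),0),
 (B,(-30,100,25),d(303,238),0),(B,(-30,-100,25),d(415,462),0),(B,(30,-100,25),d(515,440),0),(B,(0,-90,150),d(477,260),0),(B,(0,90,150),d(360,62),0)])
E
python3 fit.py
python3 - <<'E'
from h import *
o=ctrl.get_obs();print(o['t'],Ro.from_rotvec(o['orientation']).as_matrix().round(3))
E
```

```text
park
[ 519.667 -238.868  678.649   -8.335]
[[-0.9, -0.8], [0.2, 1.6], [0.6, -0.4], [-0.7, 0.5], [0.2, -0.6], [-1.1, -1.7], [-0.9, -0.4], [1.4, 0.0], [0.4, 1.5], [-1.1, 0.3], [-1.1, -1.0], [0.9, -1.5], [1.1, -0.7]]
card
[630.365 142.717  94.316   0.   ]
[[-1.3, -0.4], [-0.0, 1.8], [0.4, -0.1], [0.1, 0.1], [-0.0, 0.1], [-1.4, -1.6], [-0.4, 0.7], [1.4, 0.6], [0.3, -1.2], [-0.1, -2.6]]
0.15 [[ 0.329 -0.    -0.944]
 [ 0.944 -0.001  0.329]
 [-0.001 -1.     0.   ]]
```

Call:
carry_out(delta_pos=[[-1,-2,-1.5],[-2.8,-4,-5],[-4.6,-6,-8.5],[-6.5,-7.8,-12],[-8.5,-7.8,-15.5],[-10.5,-7.8,-19],[-12.5,-7.8,-22.5],[-14.5,-7.8,-26],[-16.5,-7.8,-29.5],[-18.5,-7.8,-33],[-20,-7.8,-35.8],[-20.9,-7.8,-37.3]], rotation=[[0,0.03,0],[0,0.1,0],[0,0.18,0],[0,0.27,0],[0,0.36,0],[0,0.45,0],[0,0.55,0],[0,0.65,0],[0,0.75,0],[0,0.85,0],[0,0.95,0],[0,1.0,0]], hand=0)

```text
t: 1.15
ee_pos: [490.9, 267.6, 300.5]
orientation: [-1.564, -0.18, 0.179]
ft_force: [0.4, 0.7, -0.0]
width: 87.9
```

```bash
cat >> h.py <<'E'
def plan(target,yaw):
    o=ctrl.get_obs();M=Ro.from_rotvec(o['orientation']);m=M.as_matrix()
    y=np.arctan2(m[1,0],m[0,0]);print('t',round(o['t'],2),'pos',np.round(o['ee_pos'],1),'yaw',round(y,4),'yaxis',m[:,1].round(3),'F',np.round(o['ft_force'],1),'w',round(float(o['width']),1))
    G=np.array([[np.cos(yaw),0,-np.sin(yaw)],[np.sin(yaw),0,np.cos(yaw)],[0,-1,0]])
    print('delta cm',(m.T@(np.array(target)-o['ee_pos'])/10).round(2),'rot',(M.inv()*Ro.from_matrix(G)).as_rotvec().round(4))
E
python3 -c "
from h import *
plan([625,110,300],.066)"
```

```text
t 1.15 pos [490.9 267.6 300.5] yaw 0.2285 yaxis [ 0.    -0.001 -1.   ] F [ 0.4  0.7 -0. ] w 87.9
delta cm [  9.5    0.07 -18.38] rot [0.0007 0.1625 0.0002]
```

Call:
carry_out(delta_pos=[[1,0,-1.5],[2.5,0,-4.5],[4,0,-8],[5.6,0,-11.2],[7.2,0,-14.2],[8.6,0,-16.8],[9.5,0,-18.4],[9.5,0,-18.4],[9.5,0,-18.4]], rotation=[[0,0.02,0],[0,0.05,0],[0,0.08,0],[0,0.11,0],[0,0.14,0],[0,0.16,0],[0,0.162,0],[0,0.162,0],[0,0.162,0]])

```text
t: 1.9
ee_pos: [624.2, 113.4, 300.1]
orientation: [-1.57, -0.056, 0.058]
ft_force: [-0.2, 1.2, -0.6]
width: 87.5
```

```bash
python3 - <<'E'
from h import *
import cv2
plan([530,-290,300],.066)
o=ctrl.get_obs();im=ctrl.get_image("wrist");cv2.imwrite("pics/w1.png",im[:,:,::-1])
ci=wci(o);np.savez("w1.npz",R=ci["R"],t=ci["t"])
M=rz(.068);P=np.array([[-30,-100,25],[30,-100,25],[0,-90,150],[0,90,150],[30,100,25],[-30,100,25]])@M.T+[630.4,142.7,0]
print(proj(P,ci).round(1).tolist())
E
```

```text
t 1.9 pos [624.2 113.4 300.1] yaw 0.0731 yaxis [-0.001  0.    -1.   ] F [-0.2  1.2 -0.6] w 87.5
delta cm [-1.233e+01  1.000e-02 -3.955e+01] rot [-0.0004  0.007  -0.0012]
[[301.3, 210.0], [345.1, 210.2], [325.2, 240.6], [327.5, 47.4], [349.5, 53.6], [300.0, 53.3]]
```

View pics/w1.png

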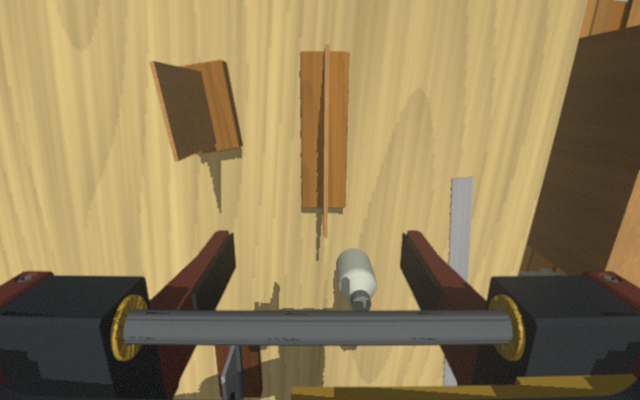

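```bash
python3 - <<'E'
import cv2
d=cv2.imread('pics/w1.png')
cv2.imwrite('pics/w1a.png',cv2.resize(d[35:75,285:365],None,fx=8,fy=8,interpolation=cv2.INTER_CUBIC))
cv2.imwrite('pics/w1b.png',cv2.resize(d[190:250,285:365],None,fx=8,fy=8,interpolation=cv2.INTER_CUBIC))
E
```

```text
(no output)
```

View pics/w1a.png

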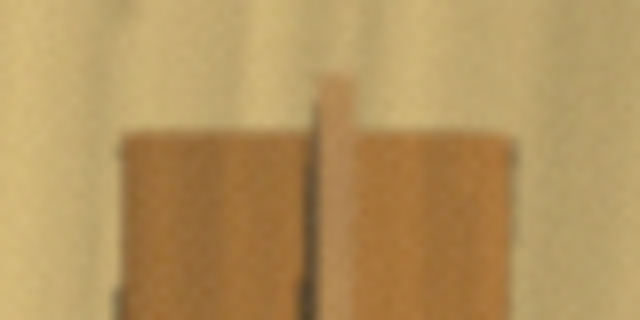

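View pics/w1b.png

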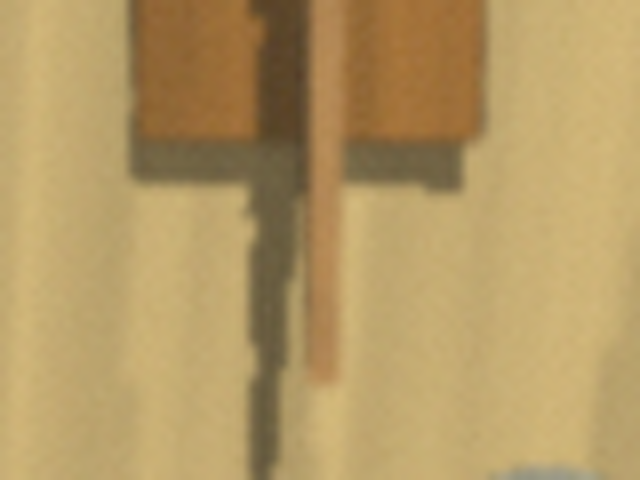

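```bash
cat > fw.py <<'E'
from h import *
from scipy.optimize import least_squares
def fitw(npz,obs,x0,cam=None):
    ci=dict(ctrl.camera_info("wrist"));z=np.load(npz);ci["R"]=z["R"];ci["t"]=z["t"]
    m=np.array([a for a,_ in obs],float);px=np.array([b for _,b in obs])
    f=lambda p:(proj(m@rz(p[2]).T+[p[0],p[1],0],ci)-px).ravel()
    r=least_squares(f,x0);print(r.x.round(3),r.fun.reshape(-1,2).round(1).tolist());return r.x
c=lambda o,s,*p:np.array(o)+np.array(p)/s-0.5+0.5/s
if __name__=="__main__":
    a=lambda *p:c((285,35),8,*p);b=lambda *p:c((285,190),8,*p)
    fitw("w1.npz",[((0,90,150),a(337,75)),((0,-90,150),b(323,383)),((-30,100,25),a(124,132)),((30,100,25),a(510,132)),((-30,-100,25),b(138,138)),((30,-100,25),b(477,138))],[630,143,.07])
E
python3 fw.py
```

```text
[6.29662e+02 1.45884e+02 7.00000e-02] [[0.0, -0.6], [0.0, 0.2], [-0.7, -0.5], [0.7, -0.4], [-0.7, 1.0], [0.8, 1.1]]
```

Call:
carry_out(delta_pos=[[-0.5,0,-1.5],[-1.7,0,-5],[-2.9,0,-9],[-4.2,0,-13],[-5.5,0,-17],[-6.8,0,-21],[-8.1,0,-25],[-9.4,0,-29],[-10.6,0,-33],[-11.6,0,-36.5],[-12.2,0,-38.7],[-12.4,0,-39.5]], rotation=[[0,0,0],[0,0,0],[0,0,0],[0,0,0],[0,0,0],[0,0,0],[0,0,0],[0,0,0],[0,0,0],[0,0,0],[0,0,0],[0,0,0]])

```text
t: 2.95
ee_pos: [528.4, -291.6, 300.9]
orientation: [-1.571, -0.057, 0.057]
ft_force: [0.0, -0.6, 0.3]
width: 87.8
```

Call:
carry_out(delta_pos=[[0,0,0],[0,0,0]], rotation=[[0,0,0],[0,0,0]])

```text
t: 3.12
ee_pos: [529.6, -288.3, 300.7]
orientation: [-1.569, -0.058, 0.058]
ft_force: [0.3, 0.1, 0.6]
width: 87.9
```

```bash
python3 - <<'E'
from h import *
import cv2
plan([520,-250,220],.066)
o=ctrl.get_obs();im=ctrl.get_image("wrist");cv2.imwrite("pics/w2.png",im[:,:,::-1])
ci=wci(o);np.savez("w2.npz",R=ci["R"],t=ci["t"])
d=im[:,:,::-1]
cv2.imwrite('pics/w2a.png',cv2.resize(d[30:230,230:430],None,fx=3,fy=3,interpolation=cv2.INTER_CUBIC))
E
```

```text
t 3.12 pos [ 529.6 -288.3  300.7] yaw 0.0743 yaxis [-0.     0.001 -1.   ] F [0.3 0.1 0.6] w 87.9
delta cm [-0.68  8.07  3.89] rot [-0.0007  0.0083 -0.0001]
```

View pics/w2.png

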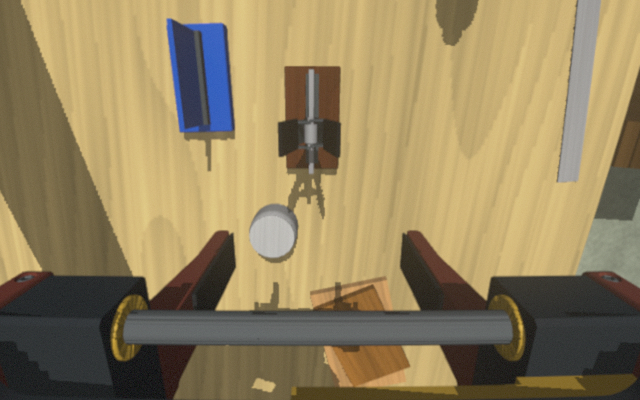

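View pics/w2a.png

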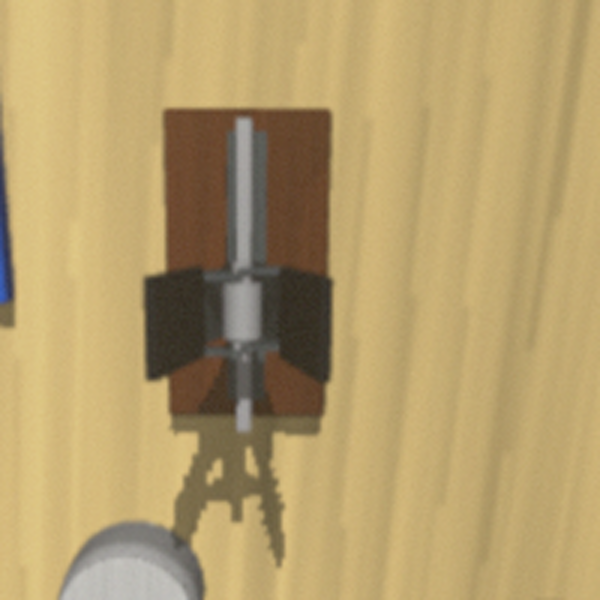

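```bash
python3 - <<'E'
from fw import *
b=lambda *p:c((230,30),3,*p)
x=fitw("w2.npz",[((0,55,95),b(244,118)),((0,-55,95),b(244,431)),((-35,65,20),b(164,109)),((35,65,20),b(331,109)),((-35,-65,20),b(170,414)),((35,-65,20),b(324,414))],[520,-239,.065])
y=fitw("w2.npz",[((-27,15,175),b(145,278)),((-27,-15,175),b(148,381)),((27,15,175),b(331,281)),((27,-15,175),b(330,382))],[520,-245,.065])
print(rz(-x[2])@np.r_[y[:2]-x[:2],0])
plan([*y[:2],260],x[2]);plan([*y[:2],147],x[2])
E
```

```text
[ 5.19287e+02 -2.38246e+02  6.90000e-02] [[-0.0, -0.2], [0.0, -0.0], [-0.5, -0.8], [0.4, -0.5], [-0.4, 0.8], [0.5, 1.0]]
[ 5.19766e+02 -2.46747e+02  6.60000e-02] [[-1.0, -0.4], [-1.2, 0.7], [1.4, -0.9], [0.8, 0.8]]
[-0.10997818 -8.51328041  0.        ]
t 3.17 pos [ 529.9 -287.8  300.7] yaw 0.0753 yaxis [-0.     0.001 -1.   ] F [0.1 0.7 0.3] w 87.7
delta cm [-0.7   4.07  4.17] rot [-0.0006  0.006  -0.0001]
t 3.17 pos [ 529.9 -287.8  300.7] yaw 0.0753 yaxis [-0.     0.001 -1.   ] F [0.1 0.7 0.3] w 87.7
delta cm [-0.7  15.37  4.17] rot [-0.0006  0.006  -0.0001]
```

Call:
carry_out(delta_pos=[[-0.2,0.5,1],[-0.4,1.8,2.2],[-0.6,3.5,3.4],[-0.7,5.2,4],[-0.7,7,4.2],[-0.7,8.5,4.2],[-0.7,9.5,4.2],[-0.7,10,4.2],[-0.7,10,4.2],[-0.7,10,4.2]], rotation=[[0,0.002,0],[0,0.006,0],[0,0.006,0],[0,0.006,0],[0,0.006,0],[0,0.006,0],[0,0.006,0],[0,0.006,0],[0,0.006,0],[0,0.006,0]])

```text
t: 4.0
ee_pos: [520.1, -247.6, 201.0]
orientation: [-1.57, -0.054, 0.054]
ft_force: [0.3, -0.8, 0.3]
width: 87.9
```

```bash
python3 - <<'E'
from h import *
import cv2
plan([519.7,-246.7,147],.069)
o=ctrl.get_obs();im=ctrl.get_image("wrist");cv2.imwrite("pics/w3.png",im[:,:,::-1])
ci=wci(o);np.savez("w3.npz",R=ci["R"],t=ci["t"])
E
```

```text
t 4.0 pos [ 520.1 -247.6  201. ] yaw 0.0687 yaxis [ 0. -0. -1.] F [ 0.3 -0.8  0.3] w 87.9
delta cm [-0.04  5.4   0.1 ] rot [ 0.0001 -0.0003  0.0003]
```

View pics/w3.png

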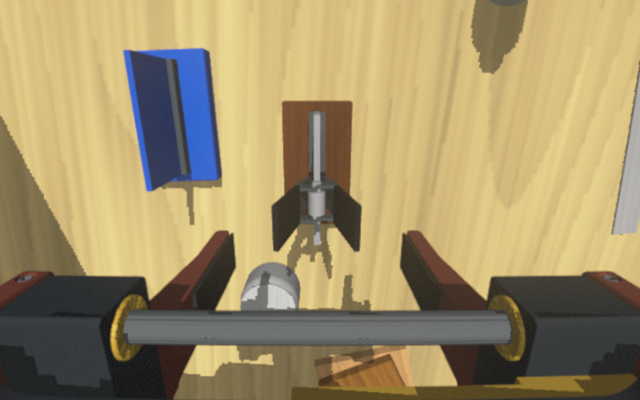

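Call:
carry_out(delta_pos=[[0,0.5,0.1],[0,1.3,0.1],[0,2.1,0.1],[0,2.9,0.1],[0,3.7,0.1],[0,4.4,0.1],[0,5,0.1],[0,5.4,0.1],[0,5.4,0.1],[0,5.4,0.1],[0,5.4,0.1]], rotation=[[0,0,0],[0,0,0],[0,0,0],[0,0,0],[0,0,0],[0,0,0],[0,0,0],[0,0,0],[0,0,0],[0,0,0],[0,0,0]])

```text
t: 4.97
ee_pos: [520.0, -247.2, 146.9]
orientation: [-1.57, -0.054, 0.053]
ft_force: [-0.4, -0.4, 0.3]
width: 87.8
```

```bash
python3 - <<'E'
from h import *
import cv2
plan([519.7,-246.7,147],.069)
for n in ["scene","side","wrist"]:
    im=ctrl.get_image(n)[:,:,::-1]
    if n=="scene":im=cv2.resize(im[180:330,150:350],None,fx=3,fy=3,interpolation=cv2.INTER_CUBIC)
    if n=="side":im=cv2.resize(im[180:350,230:430],None,fx=3,fy=3,interpolation=cv2.INTER_CUBIC)
    cv2.imwrite(f"pics/{n}4.png",im)
E
```

```text
t 4.97 pos [ 520.  -247.2  146.9] yaw 0.068 yaxis [ 0. -0. -1.] F [-0.4 -0.4  0.3] w 87.8
delta cm [-0.02 -0.01  0.05] rot [ 0.0003 -0.001   0.0005]
```

View pics/side4.png

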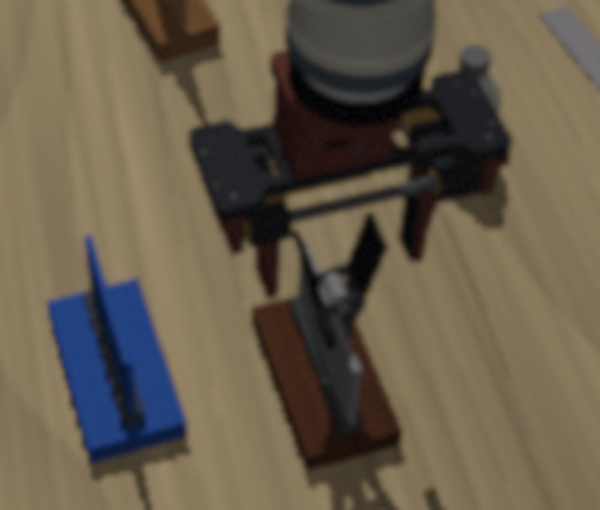

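View pics/wrist4.png

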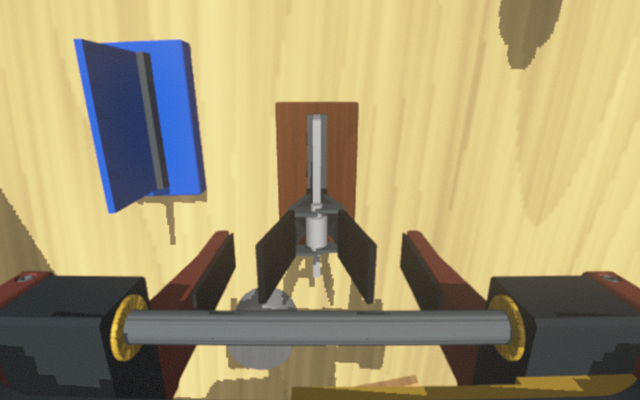

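Call:
carry_out(delta_pos=[[0,0,0],[0,0,0],[0,0,0],[0,0,0],[0,0,0],[0,0,0],[0,0,0],[0,0,0],[0,0,0],[0,0,0],[0,0,0],[0,0,0]], rotation=[[0,0,0],[0,0,0],[0,0,0],[0,0,0],[0,0,0],[0,0,0],[0,0,0],[0,0,0],[0,0,0],[0,0,0],[0,0,0],[0,0,0]], hand=255)

```text
t: 6.12
ee_pos: [519.7, -247.0, 146.6]
orientation: [-1.57, -0.053, 0.053]
ft_force: [0.3, 0.5, -1.1]
width: 28.6
```

```bash
python3 - <<'E'
from h import *
import cv2
plan([519.7,-246.7,147],.069)
for n in ["side","wrist"]:
    im=ctrl.get_image(n)[:,:,::-1]
    if n=="side":im=cv2.resize(im[180:350,230:430],None,fx=3,fy=3,interpolation=cv2.INTER_CUBIC)
    cv2.imwrite(f"pics/{n}5.png",im)
E
```

```text
t 6.12 pos [ 519.7 -247.   146.6] yaw 0.068 yaxis [-0.  0. -1.] F [ 0.3  0.5 -1.1] w 28.6
delta cm [ 0.   -0.04  0.03] rot [-0.    -0.001 -0.   ]
```

View pics/side5.png

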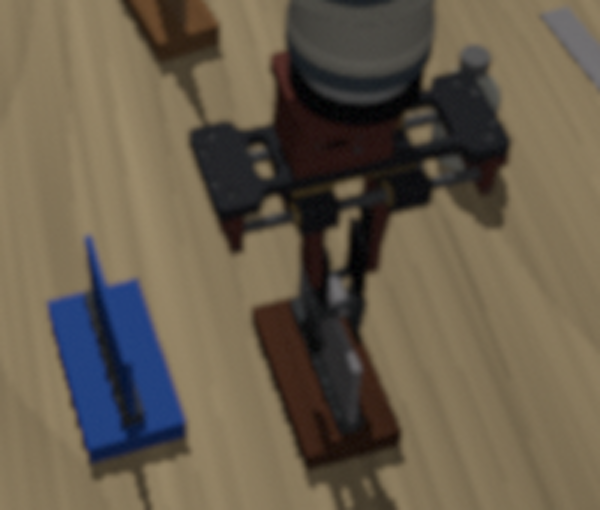

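View pics/wrist5.png

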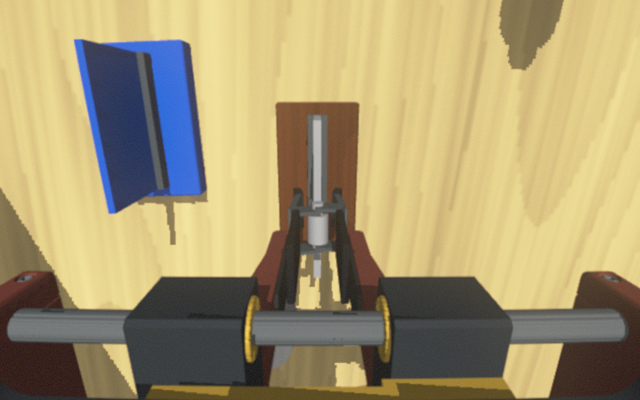

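Call:
carry_out(delta_pos=[[0,-0.4,0],[0,-1.2,0],[0,-2.4,0],[0,-3.8,0],[0,-5.4,0],[0,-7,0],[0,-8.7,0],[0,-10.4,0],[0,-12,0],[0,-13.4,0],[0,-14.2,0],[0,-14.4,0]], rotation=[[0,0,0],[0,0,0],[0,0,0],[0,0,0],[0,0,0],[0,0,0],[0,0,0],[0,0,0],[0,0,0],[0,0,0],[0,0,0],[0,0,0]])

```text
t: 7.22
ee_pos: [520.5, -247.5, 293.4]
orientation: [-1.572, -0.056, 0.051]
ft_force: [0.3, -0.7, 0.3]
width: 28.7
```

```bash
python3 - <<'E'
from h import *
import cv2
plan([629.7,145.9,290],.070)
o=ctrl.get_obs();ci=wci(o);np.savez("w6.npz",R=ci["R"],t=ci["t"])
for n in ["wrist","side","scene"]:
    im=ctrl.get_image(n)[:,:,::-1]
    if n=="side":im=cv2.resize(im[130:330,250:450],None,fx=3,fy=3,interpolation=cv2.INTER_CUBIC)
    if n=="scene":im=cv2.resize(im[150:330,150:350],None,fx=3,fy=3,interpolation=cv2.INTER_CUBIC)
    cv2.imwrite(f"pics/{n}6.png",im)
E
```

```text
t 7.22 pos [ 520.5 -247.5  293.4] yaw 0.068 yaxis [ 0.004 -0.002 -1.   ] F [ 0.3 -0.7  0.3] w 28.7
delta cm [13.56  0.31 38.5 ] rot [ 0.002  -0.002   0.0034]
```

View pics/side6.png

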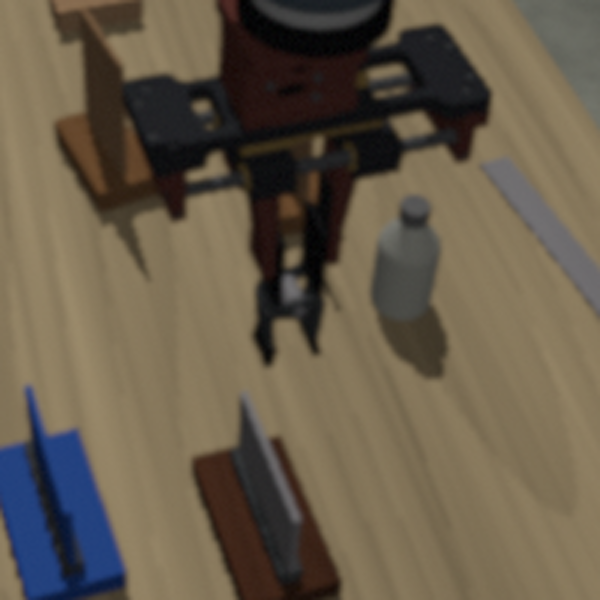

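View pics/scene6.png

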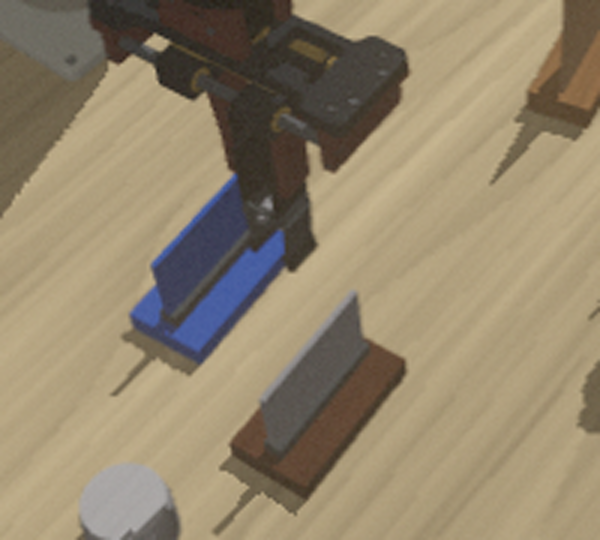

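View pics/wrist6.png

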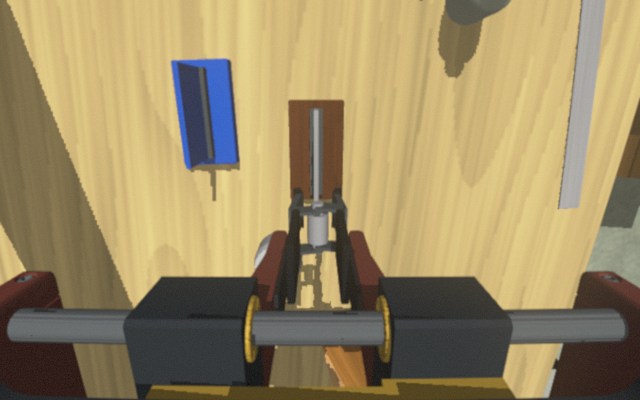

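Call:
carry_out(delta_pos=[[0.5,0,1.2],[1.6,0,4.4],[2.9,0,8.2],[4.3,0,12.2],[5.7,0,16.2],[7.1,0,20.2],[8.5,0,24.2],[9.9,0,28.2],[11.3,0,32],[12.5,0,35.4],[13.3,0,37.7],[13.6,0,38.5]], rotation=[[0,0,0],[0,0,0],[0,0,0],[0,0,0],[0,0,0],[0,0,0],[0,0,0],[0,0,0],[0,0,0],[0,0,0],[0,0,0],[0,0,0]])

```text
t: 8.37
ee_pos: [629.0, 150.9, 289.3]
orientation: [-1.569, -0.055, 0.058]
ft_force: [0.0, -0.4, -0.7]
width: 28.5
```

Call:
carry_out(delta_pos=[[0,0,0],[0,0,0],[0,0,0],[0,0,0]], rotation=[[0,0,0],[0,0,0],[0,0,0],[0,0,0]])

```text
t: 8.7
ee_pos: [628.9, 144.8, 290.6]
orientation: [-1.57, -0.052, 0.052]
ft_force: [-0.3, -0.8, -1.3]
width: 28.7
```

```bash
python3 - <<'E'
from h import *
import cv2
plan([629.7,145.9,199],.070)
o=ctrl.get_obs();ci=wci(o);np.savez("w7.npz",R=ci["R"],t=ci["t"])
for n in ["wrist","side","scene"]:
    im=ctrl.get_image(n)[:,:,::-1]
    if n=="side":im=cv2.resize(im[30:230,250:450],None,fx=3,fy=3,interpolation=cv2.INTER_CUBIC)
    if n=="scene":im=cv2.resize(im[50:230,300:500],None,fx=3,fy=3,interpolation=cv2.INTER_CUBIC)
    cv2.imwrite(f"pics/{n}7.png",im)
E
```

```text
t 8.7 pos [628.9 144.8 290.6] yaw 0.0663 yaxis [-0. -0. -1.] F [-0.3 -0.8 -1.3] w 28.7
delta cm [0.09 9.16 0.11] rot [ 0.0003 -0.0037 -0.0005]
```

View pics/side7.png

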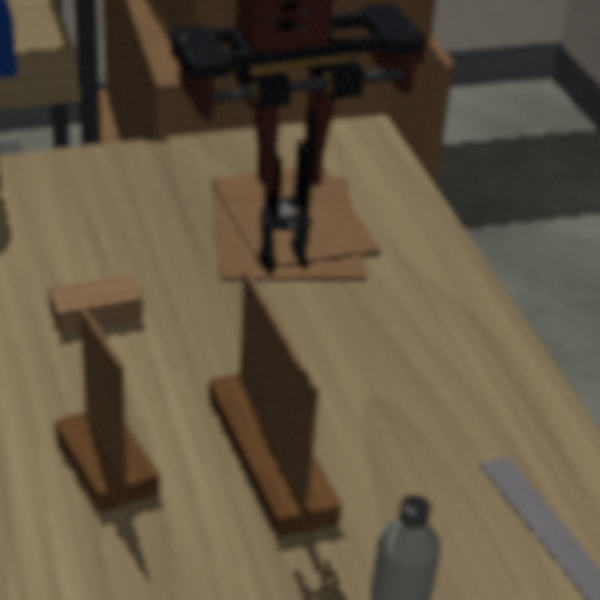

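View pics/scene7.png

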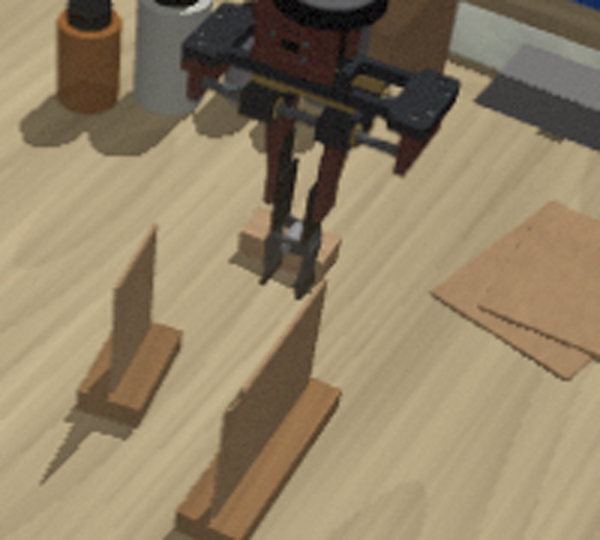

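View pics/wrist7.png

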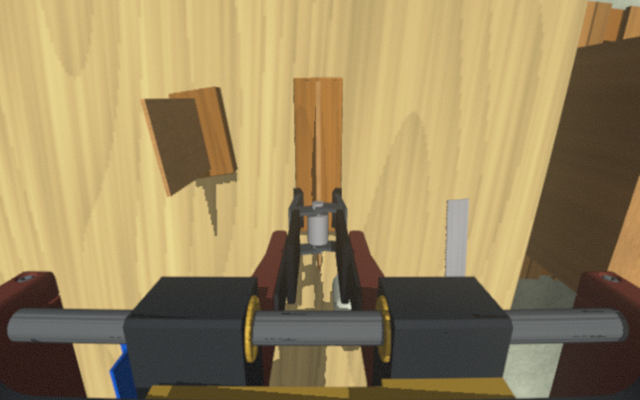

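Call:
carry_out(delta_pos=[[0.1,0.4,0.1],[0.1,1.2,0.1],[0.1,2.1,0.1],[0.1,3,0.1],[0.1,3.8,0.1],[0.1,4.4,0.1],[0.1,4.7,0.1],[0.1,4.7,0.1],[0.1,4.7,0.1],[0.1,4.7,0.1]], rotation=[[0,-0.003,0],[0,-0.003,0],[0,-0.003,0],[0,-0.003,0],[0,-0.003,0],[0,-0.003,0],[0,-0.003,0],[0,-0.003,0],[0,-0.003,0],[0,-0.003,0]])

```text
t: 9.68
ee_pos: [630.5, 147.4, 244.1]
orientation: [-1.57, -0.056, 0.055]
ft_force: [0.4, -0.9, 0.3]
width: 28.2
```

```bash
python3 - <<'E'
from h import *
import cv2
plan([629.7,145.9,199],.070)
for n in ["wrist","side","scene"]:
    im=ctrl.get_image(n)[:,:,::-1]
    if n=="side":im=cv2.resize(im[80:200,290:390],None,fx=5,fy=5,interpolation=cv2.INTER_CUBIC)
    if n=="scene":im=cv2.resize(im[90:210,350:450],None,fx=5,fy=5,interpolation=cv2.INTER_CUBIC)
    if n=="wrist":im=cv2.resize(im[50:330,230:410],None,fx=2,fy=2,interpolation=cv2.INTER_CUBIC)
    cv2.imwrite(f"pics/{n}8.png",im)
E
```

```text
t 9.68 pos [630.5 147.4 244.1] yaw 0.071 yaxis [ 0.001  0.    -1.   ] F [ 0.4 -0.9  0.3] w 28.2
delta cm [-0.1   4.51 -0.15] rot [-0.0001  0.001   0.0008]
```

View pics/side8.png

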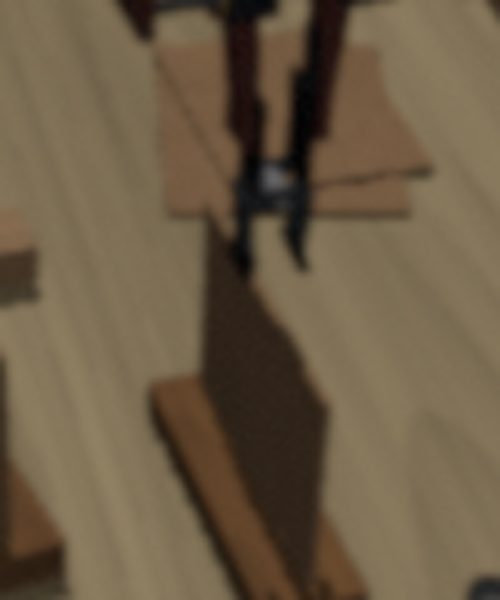

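View pics/scene8.png

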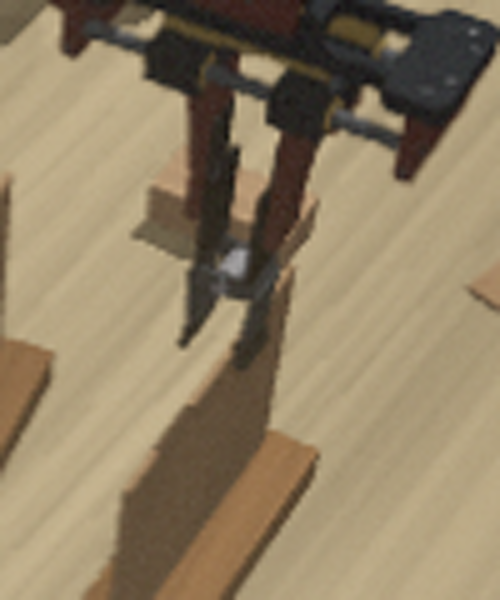

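View pics/wrist8.png

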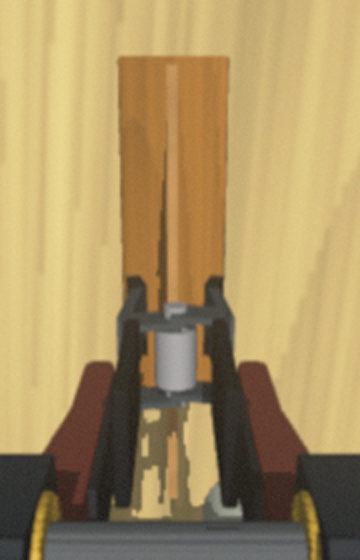

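Call:
carry_out(delta_pos=[[-0.1,0,-0.1],[-0.1,0.3,-0.15],[-0.1,0.7,-0.15],[-0.1,1.2,-0.15],[-0.1,1.8,-0.15],[-0.1,2.4,-0.15],[-0.1,3,-0.15],[-0.1,3.6,-0.15],[-0.1,4.1,-0.15],[-0.1,4.4,-0.15],[-0.1,4.5,-0.15],[-0.1,4.5,-0.15]], rotation=[[0,0,0],[0,0,0],[0,0,0],[0,0,0],[0,0,0],[0,0,0],[0,0,0],[0,0,0],[0,0,0],[0,0,0],[0,0,0],[0,0,0]])

```text
t: 10.83
ee_pos: [629.2, 145.8, 198.4]
orientation: [-1.57, -0.055, 0.056]
ft_force: [-0.6, -0.4, -1.0]
width: 28.7
```

Call:
carry_out(delta_pos=[[0,0,0],[0,0,0],[0,0,0],[0,0,0]], rotation=[[0,0,0],[0,0,0],[0,0,0],[0,0,0]])

```text
t: 11.17
ee_pos: [629.4, 145.8, 199.0]
orientation: [-1.57, -0.056, 0.055]
ft_force: [-0.3, 0.7, -1.4]
width: 28.3
```

```bash
python3 - <<'E'
from h import *
import cv2
plan([629.7,145.9,199],.070)
for n in ["wrist","side","scene"]:
    im=ctrl.get_image(n)[:,:,::-1]
    if n=="side":im=cv2.resize(im[80:200,290:390],None,fx=5,fy=5,interpolation=cv2.INTER_CUBIC)
    if n=="scene":im=cv2.resize(im[90:210,350:450],None,fx=5,fy=5,interpolation=cv2.INTER_CUBIC)
    if n=="wrist":im=cv2.resize(im[50:330,230:410],None,fx=2,fy=2,interpolation=cv2.INTER_CUBIC)
    cv2.imwrite(f"pics/{n}9.png",im)
A=ctrl.camera_info("scene")
E
```

```text
t 11.17 pos [629.4 145.8 199. ] yaw 0.071 yaxis [ 0.001  0.    -1.   ] F [-0.3  0.7 -1.4] w 28.3
delta cm [ 0.03 -0.    0.01] rot [-0.0001  0.001   0.0005]
```

View pics/side9.png

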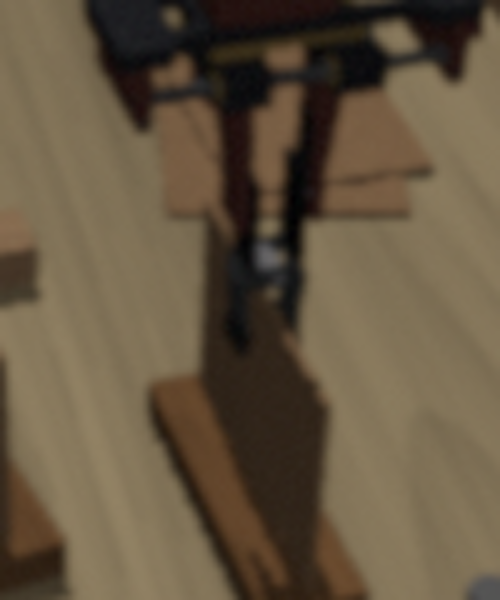

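View pics/scene9.png

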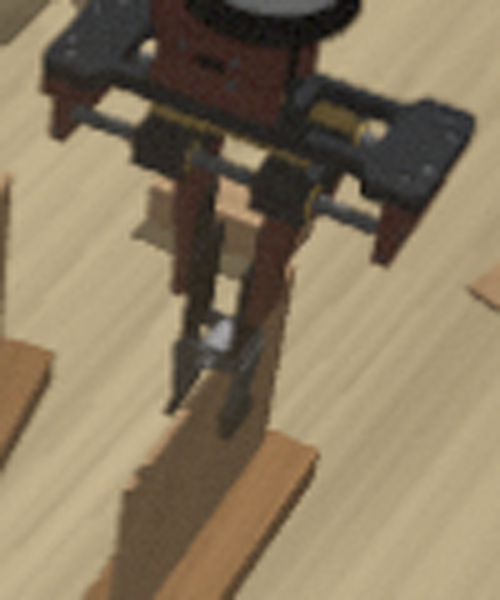

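View pics/wrist9.png

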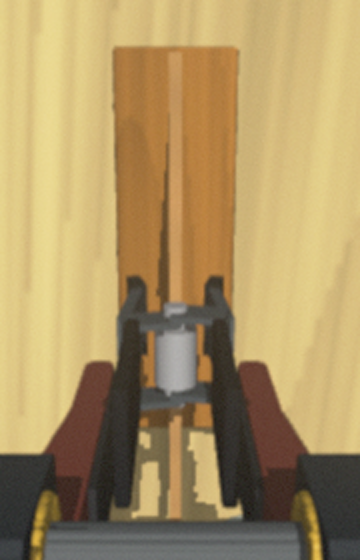

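```bash
python3 - <<'E'
from h import *
A=ctrl.camera_info("scene");B=ctrl.camera_info("side")
for z in (120,126,132):
    P=np.array([[15,-13,0],[-15,-13,0]])@rz(.07).T+[629.4,145.8,z]
    print(z,((proj(P,A)-[350,90])*5).round(),((proj(P,B)-[290,80])*5).round())
print(ctrl.get_obs()['ft_force'])
E
```

```text
120 [[220. 443.]
 [164. 419.]] [[293. 348.]
 [238. 358.]]
126 [[222. 434.]
 [166. 410.]] [[294. 338.]
 [239. 348.]]
132 [[223. 425.]
 [167. 401.]] [[295. 329.]
 [239. 339.]]
[ 0.52624159 -0.01727638 -1.56149764]
```

```bash
python3 -c "
from workcell import ctrl
print(ctrl.close_job())"
```

```text
the job is handed in; nothing more can be done
None
```

The clip is squeezed fully open and held still astride the middle of the wide card's top edge, with one jaw in front and one behind. I handed the job in like that at about 11.3 s, with the gripper still closed on the tails.

- **Squeeze:** the last finger opening was 28.3 mm, which matches the 29 mm expected with the lever at its stop.
- **Position:** the TCP is within about 0.3 mm of the target over the card's middle, and the clip's yaw is within 0.001 rad of the card's. The card's position comes from my camera fit, and the calibration is only good to about 2 mm.
- **Jaw tips:** they sit about 25 mm below the edge, read from the scene and side pictures and matching the predicted positions.
- **Clearance:** the wrist picture shows the card midway between the jaws. By calculation there is about 11 mm clear on each side at the tips.
- **Contact:** the wrist force stayed under 2 N at every reading, so nothing suggested the clip or hand touched either card.
- **Bystanders:** I moved well above the glue bottle, tin and wood block, and they looked undisturbed wherever they appeared in the pictures. I did not measure their positions before and after.

One check disagreed slightly. About 45 mm above the final height the clip was roughly 1 mm off-centre, and I corrected that before lowering it. No check failed at the end.

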